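# Plug a module into the sloping test jig and latch it

### The job

Take the plug-in module, the one with the tall round knob, out of its rack and push it fully home into the round socket in the sloping top of the white test jig, so that its flange lies flush on the plate. Then turn the jig's latch by its peg all the way to its stop, so that the tongue lies across the module's flange, and let go. Leave the blanking plug in the rack and the other loose things on the bench where they are.

Things in the scene. Friction and masses are not known exactly. Their poses are not given: they have to be found in the camera images.
- module: Plug-in module, round about its z axis; origin at the centre of its foot, z up through the knob. From the foot: aluminium shank 32 mm in diameter, 42 mm long, 3-4 mm chamfer; aluminium flange 56 mm in diameter, 6 mm thick (42 to 48 mm up); black knob 26 mm in diameter, 38 mm tall (48 to 86 mm up). 0.1 to 0.2 kg. Starts upright in one of the rack's two holes, flange resting on the rack's top.
- module_seat (a point): Centre of the underside of the module's flange, 42 mm above its foot; same axes as the module. Coincides with socket_mouth when the module is home.
- module_knob (a point): Point on the module's axis inside the knob, 74 mm above the foot (12 mm below the knob's top, 26 mm above the top of the flange): a place to grip it.
- rack: Fixed grey plastic block 80 x 170 x 52 mm (x, y, z), origin at the centre of its underside. Two blind holes 35 mm in diameter, 46 mm deep, open upward, at y = +42.5 and -42.5 mm: one holds the module, the other the blanking plug; which is which varies.
- blank_plug: Blanking plug in the other hole of the rack: same shank and flange as the module, but only a low black button 20 mm in diameter, 6 mm tall on top. Origin at the centre of its foot, z up. Stays where it is.
- jig: Fixed white test jig, origin on the bench under its middle, x away from the robot, yaw up to 0.3 rad. Its thick white top plate, 140 x 190 x 50 mm, slopes 30 degrees from level, facing the robot side (low edge near the robot). It carries a round socket and, beside it, a turn latch.
- socket_mouth (a point): Centre of the socket's mouth, on the sloping plate's surface, about 84 mm above the bench. z: plate normal, out of the socket, leaning 30 degrees from vertical to the robot side; x: up the slope; y: level. Blind hole 35 mm in diameter (3 mm wider than the shank), 3 mm chamfer, 45 mm deep along -z. Friction may hold the module short of home: push it. It then stays.
- latch_pivot (a point): Foot of the latch's pivot on the plate's surface, 46 mm from the socket's centre towards the plate's +y. The latch is a dark steel bar 14 mm wide, 9.5 to 15.5 mm above the plate, on a boss 18 mm in diameter, 19 mm tall: tongue 30 mm to one side of the pivot, handle to the other, a black peg near its end. z: plate normal; y: from pivot to peg (turns with the latch).
- latch_grip (a point): Point on the axis of the latch's peg, 65 mm from the pivot, 38 mm above the plate. The peg is a black cylinder 16 mm in diameter standing along the plate's normal from 15.5 to 48.5 mm above the plate. Same axes as latch_pivot; they turn with the latch.
- latch (a joint): Latch angle (rad). 0: locked, at its stop, peg towards the plate's +y, tongue over the flange with 3.5 mm of air if the module is home (else blocked). About 1.5: open, peg up the slope (+x), tongue clear. At angle q the peg lies 65 mm x (sin q, cos q) from the pivot in the plate's (x, y), plate axes as at socket_mouth. Range 0 to 1.65; about 1 N at the peg moves it; it stays where left.
- spool: Loose spool of solder standing on the bench, 48 mm in diameter, 40 mm tall; origin under its centre.
- screwdriver: Loose red-handled screwdriver lying on the bench, 160 mm long; origin under its middle.
- loupe: Loose folded black loupe lying flat, 50 x 75 x 14 mm; origin under its centre.
- multimeter: Loose yellow and black multimeter lying flat, 150 x 78 x 38 mm; origin under its centre.
- pliers: Loose pliers with green grips lying flat, about 150 mm long, 16 mm high; origin under the pivot.
There are look-alikes about, which are no part of the job. What is shaped like the jig but red is not meant.

How it is judged:
On the way, in this order (a step that is already met when the one before it is completed fails the run):
1. the module is fully home in the socket while the latch is still open (z of module_seat in the frame of socket_mouth below 0.0035 m and distance between module_seat and socket_mouth below 0.006 m and angle between the z axis of module and the z axis of socket_mouth, either way round below 0.1 rad and value of joint latch above 1 rad), for 0.2 s.
2. the latch is turned to its stop over the module's flange (z of module_seat in the frame of socket_mouth below 0.0035 m and distance between module_seat and socket_mouth below 0.006 m and angle between the z axis of module and the z axis of socket_mouth, either way round below 0.1 rad and value of joint latch below 0.2 rad), for 0.2 s.
At the end, for the whole second after the job is handed in: The module sits in the jig's socket with its flange less than 3.5 mm off the plate, its seat within 6 mm of the socket's mouth and its axis within 0.1 rad of the socket's, at rest; the latch is within 0.2 rad of its stop (joint at 0) (all of step 2 and linear speed of module below 0.02 m/s); the robot touches nothing.
It fails at once if the blanking plug is shifted by more than 30 mm (distance of blank_plug from where it was at the start of the episode above 0.03 m).
It fails at once if the spool, screwdriver, loupe, multimeter or pliers is shifted by more than 30 mm (distance of any of spool, screwdriver, loupe, multimeter, pliers from where it was at the start of the episode above 0.03 m).
It also fails if it takes over 54 s, if anything falls off the work surface, if the arm or the gripper's body presses on something with over 40 N, if the wrist force passes 120 N, or if a joint passes its speed limit or range.

### The arm

A 6-joint arm with a two-finger parallel gripper is mounted at the origin on the work surface. World frame = base frame: x ahead of the robot, y to its left, z up, the work surface at z = 0. Lengths are in m, angles in rad, forces in N, time in s.
With the tool pointing down it reaches from about 0.275 to 0.75 m from the base axis. Payload 10.2 kg.
Tool frame: the origin (TCP) lies on the centre line of the jaws, within the pads' length; the fingertips stand 11 mm ahead of it and the grasp point (between the pads) lies 8 mm behind it; z points along the fingers, y is the line along which they close (so a half turn about z gives the same grasp; the last joint's range is limited). The gripper opens to 85 mm and grips with 20 to 120 N. Pads are 22 mm wide; open, the fingers measure 114 mm over their backs; the gripper's body (76 mm by 85 mm) begins 54 mm behind the grasp point. The pads swing forward as they close: fully open they stand 13 mm farther back than shut.
Start: joints at [1.099, 0.313, 1.498, -0, 1.331, -0.223], TCP at [0.129, 0.509, 0.242] pointing down, gripper open.
Joint ranges: [-2.94, 2.94], [-0.97, 2.17], [0.19, 2.56], [-1.23, 4.37], [0.02, 3.11], [-2.88, 2.88]. Speed limits (rad/s): [2.39, 2.39, 3.01, 3.14, 3.14, 3.14].

### API

Orientations are given as a unit quaternion [w, x, y, z].
In Python, from plant import manip gives the robot as it stands.
- The arm moves only by the tool carry_out, never from a script. Its argument "motion" is one flat list of numbers, 6 for each row, row after row: the shift along the world's x, y, z in mm, then the turn, a rotation vector about the world's x, y, z in rad. A call has 1 to 10 rows; each row shifts and turns the commanded pose from where the row before left it; what a row does not reach is not made up. A row lasts 1/10 s, in which the tool goes at most 50 mm and 8.59 degrees, less where a joint would pass 70% of its speed; a pose out of reach is approached as far as the arm can. A call with a gripper value outside its range is refused whole. "grip" is the opening, from 0 (shut) to 1 (fully open), set as the call begins (left out, the last holds). The fingers move at their own pace and stop on an object; the grip force is fixed at half the most. Time passes only in rows, so rows that do not move let the fingers close. It gives the time, the measured TCP pose, the force, the opening and the grip force at its end, in the units of the state.
- manip.get_state(): the state, without advancing time (a new reading comes with each control period).
- manip.snapshot(name): name is "scene" or "top" or "wrist"; returns (picture, depth): 480x640x3 uint8, red, green, blue; 480x640 float32, m along the optical axis (not along the pixel's ray), 0 where there is no reading.
- manip.camera_info(name): a dict with "fx", "fy", "cx", "cy" (pixels), "R" (3x3) and "t" (3): a world point X has camera coordinates R X + t. Camera axes: x right, y down, z forward; pixel columns grow to the right and rows downward; lengths in m; the calibration is good to about 2 mm. A picture is of the moment at which its call begins: read the wrist's pose just before it. camera_info takes no time and is no camera call; for the wrist camera it gives the pose at the moment of the call.
- manip.finish_job(): hands the job in; it is judged then, once.
The state is a dict: "time": time; "joint_pos": joint angles; "joint_velocities": joint speeds; "effort": joint torques, N m; "tcp_pos": TCP position; "tcp_rot": TCP orientation; "ft_force": force on the tool from outside, world axes, zero at the start; "wrist_torque": the same for the moment, N m; "width": finger opening in m; "gripper_force": force on a finger pad.
Only numpy, scipy, OpenCV 4.12 (cv2) and the standard library are available. Lean on these libraries where they do the work, as an engineer would, in place of code of your own. Each camera call takes 0.05 s, during which the arm holds its last target. There are 200 camera calls.

## Working session

There is one attempt and no reset: what is moved stays moved. The work goes in short steps, Python scripts to look and compute and a tool call to move; the robot and the scene stay as the last step left them, time stands still between calls to the robot, and variables do not carry over. Pictures are saved under pics/ and viewed, at most 10 in all, crops included, and the job is handed in when it is done.

Besides the shell and the picture viewer there is one more tool, called after "Emit:" by a JSON object that holds its "fn" and its "kwargs". carry_out: Moves the arm, as the interface text tells. Its arguments: {"type":"object","properties":{"motion":{"type":"array","items":{"type":"number"}},"grip":{"type":"number"}},"required":["motion"]}

```bash
mkdir -p pics; cat > h.py <<'E'
import numpy as np, cv2
from plant import manip
def snap(n):
    ci=manip.camera_info(n); p,d=manip.snapshot(n); np.savez('pics/%s.npz'%n,p=p,d=d,R=ci['R'],t=ci['t'],k=[ci[a] for a in('fx','fy','cx','cy')]); return p,d
def load(n): return np.load('pics/%s.npz'%n)
def cloud(z):
    d=z['d'];fx,fy,cx,cy=z['k'];v,u=np.mgrid[:480,:640]
    P=np.stack([(u-cx)/fx*d,(v-cy)/fy*d,d],-1)
    W=(P-z['t'])@z['R']; W[d==0]=np.nan; return W
E
python3 - <<'E'
from h import *
for n in('scene','top'):
    p,d=snap(n); cv2.imwrite('pics/%s1.png'%n,p[...,::-1]); z=load(n); print(n,z['k'],-z['R'].T@z['t'],(d>0).mean())
print(manip.get_state())
E
```

```text
scene [449.17939652 449.17939652 323.64209137 236.85420954] [1.03784419 0.20008754 0.95226385] 0.996123046875
top [461.35520122 461.35520122 315.68452973 233.04253881] [ 0.42420188 -0.09937655  1.07805794] 0.9959830729166667
{'time': 0.1, 'joint_pos': array([ 1.09856663e+00,  3.13384090e-01,  1.49834326e+00, -8.19054652e-06,
        1.33099214e+00, -2.23414568e-01]), 'joint_velocities': array([ 0.0004266 , -0.00204335, -0.00275428, -0.0016273 ,  0.00153583,
       -0.00200233]), 'effort': array([ 2.28457568e-03, -4.12895679e+01, -2.60143536e+01, -1.97989802e-04,
        3.11843425e-03,  4.15808904e-05]), 'tcp_pos': array([0.12920756, 0.50863564, 0.24180411]), 'tcp_rot': array([-1.88302838e-04,  1.24085911e-01,  9.92271318e-01, -5.31036138e-04]), 'ft_force': array([-0.24193196,  0.22456979,  0.26131505]), 'wrist_torque': array([-0.00431067,  0.05475473, -0.01550696]), 'gripper_force': 0.0, 'width': 0.08525111994229721}
```

View pics/top1.png

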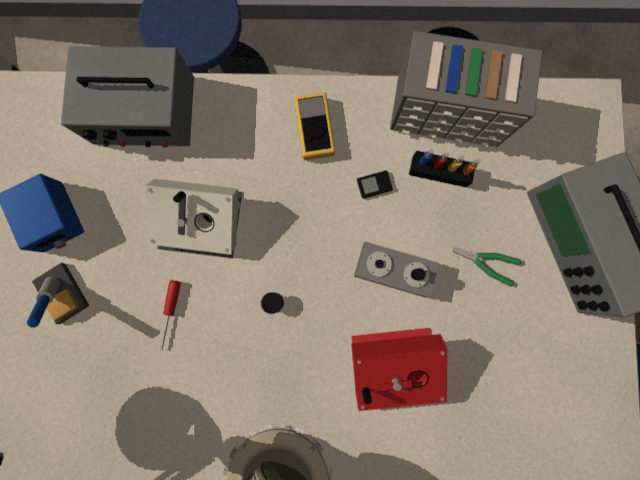

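View pics/scene1.png

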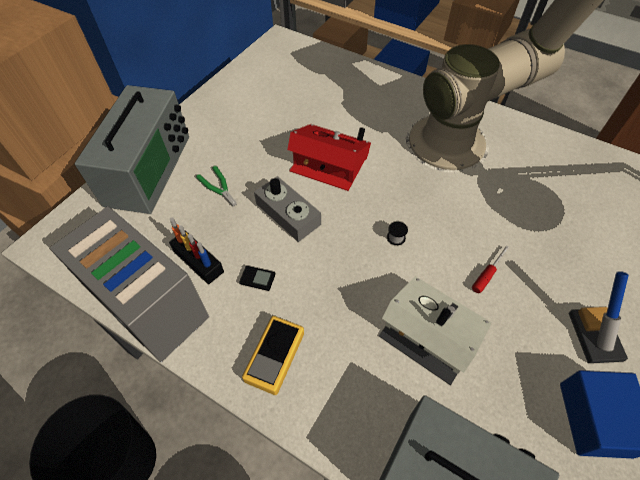

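The top view shows the white jig around (195,217) with its socket at (205,222). The latch is open, peg at about (180,197). The rack is at (398,270), with the module (tall black knob) in the right hole near (418,274) and the blank plug at (379,264). Next I measure from the clouds.

```bash
cat > m.py <<'E'
from h import *
def circ(xy):
    A=np.c_[2*xy,np.ones(len(xy))]; s=np.linalg.lstsq(A,(xy**2).sum(1),rcond=None)[0]; return s[:2],np.sqrt(s[2]+s[:2]@s[:2])
out={}
for n in('top','scene'):
    z=load(n);W=cloud(z);p=z['p'].astype(int)
    # rack region
    roi=(abs(W[...,0]-.35)<.12)&(abs(W[...,1]+.28)<.14)
    k=roi&(W[...,2]>.075)&(W[...,2]<.12); print(n,'tall',k.sum(),W[k].min(0),W[k].max(0))
    t=roi&(W[...,2]>.088)&(W[...,2]<.105); print(' knobtop z~.096: mean',W[t].mean(0),'minmax mid',(W[t].min(0)+W[t].max(0))/2,np.ptp(W[t],0))
    r=roi&(W[...,2]>.045)&(W[...,2]<.063)
    rc,sz,an=cv2.minAreaRect(W[r][:,:2].astype(np.float32)); print(' rack',rc,sz,an,np.median(W[r][:,2]))
    # jig plate: whitish points
    hi=p.max(-1);sat=(hi-p.min(-1))
    roi=(abs(W[...,0]-.45)<.16)&(abs(W[...,1]-.17)<.17)&(W[...,2]>.035)&(W[...,2]<.15)
    m=roi&(hi>110)
    P=W[m]
    rng=np.random.default_rng(0);best=0
    for _ in range(300):
        a=P[rng.choice(len(P),3,False)];nn=np.cross(a[1]-a[0],a[2]-a[0]);nn/=np.linalg.norm(nn)+1e-12
        i=abs((P-a[0])@nn)<.002
        if i.sum()>best: best=i.sum();bi=i
    Q=P[bi];c=Q.mean(0);nn=np.linalg.svd(Q-c,full_matrices=False)[2][2];nn*=np.sign(nn[2])
    yaw=np.arctan2(-nn[1],-nn[0]);print(' plane n',nn,'tilt',np.degrees(np.arccos(nn[2])),'yaw',yaw,best,len(P))
    y=np.array([-np.sin(yaw),np.cos(yaw),0]);x=np.cross(y,nn)
    L=(W-c)@np.array([x,y,nn]).T
    q=L[m&(abs(L[...,2])<.004)][:,:2].astype(np.float32)
    rc,sz,an=cv2.minAreaRect(q);print(' plate rect',rc,sz,an,'yawcorr; world',c+np.array([x,y]).T@np.array(rc))
    # ray/plane intersection for image pixels -> plate coords
    fx,fy,cx,cy=z['k'];v,u=np.mgrid[:480,:640]
    D=np.stack([(u-cx)/fx,(v-cy)/fy,np.ones_like(u)],-1)@z['R'];C=-z['R'].T@z['t']
    s=((c-C)@nn)/(D@nn);X=C+D*s[...,None];G=(X-c)@np.array([x,y,nn]).T
    # socket: hole points lie below plane
    hole=(L[...,2]<-.004)&(np.hypot(G[...,0]-rc[0],G[...,1]-rc[1])<.06)
    nl,lab,st,ce=cv2.connectedComponentsWithStats(hole.astype(np.uint8))
    i=1+np.argmax(st[1:,4]);cn=max(cv2.findContours((lab==i).astype(np.uint8),0,1)[0],key=len)[:,0]
    g=G[cn[:,1],cn[:,0],:2];cc,rr=circ(g);sw=c+x*cc[0]+y*cc[1];print(' socket',cc,'r',rr,'world',sw,st[i])
    pk=(L[...,2]>.044)&(L[...,2]<.056)&(abs(G[...,0]-rc[0])<.15)&(abs(G[...,1]-rc[1])<.15)
    a=L[pk];print(' pegtop rel socket',pk.sum(),np.median(a,0)-[*cc,0],'mid',(a.min(0)+a.max(0))/2-[*cc,0],np.ptp(a,0))
    bs=(L[...,2]>.0165)&(L[...,2]<.0215)&(abs(G[...,0]-cc[0])<.04)&(abs(G[...,1]-cc[1])<.08);a=L[bs];print(' boss rel socket',len(a),np.median(a,0)-[*cc,0])
    out[n]=(c,x,y,nn,sw)
for n in('top','scene'):
    p=load(n)['p'][...,::-1]
    cr=p[160:260,130:260] if n=='top' else p[260:390,370:500]
    cv2.imwrite('pics/c_%s.png'%n,cv2.resize(cr,None,fx=4,fy=4))
a,b=[cv2.imread('pics/c_%s.png'%n) for n in('top','scene')]
cv2.imwrite('pics/c.png',cv2.resize(np.hstack([cv2.resize(a,(520,520)),cv2.resize(b,(520,520))]),(800,400)))
E
python3 m.py
```

```text
top tall 4242 [ 0.23001292 -0.35315808  0.07501108] [ 0.469975   -0.15313524  0.11999359]
 knobtop z~.096: mean [ 0.28386916 -0.25274963  0.09680938] minmax mid [ 0.35001142 -0.25221913  0.0965001 ] [0.23992716 0.1956481  0.01699919]
 rack (0.3539219796657562, -0.24775710701942444) (0.17841507494449615, 0.2353600114583969) 88.75211334228516 0.05254589240758821
 plane n [-0.50027538  0.04552432  0.86466877] tilt 30.15509577132316 yaw -0.09074858551223856 2666 3685
 plate rect (0.005857009440660477, 0.004246696829795837) (0.13199615478515625, 0.1928853988647461) 0.49096909165382385 yawcorr; world [0.56177662 0.20756474 0.08190461]
 socket [ 0.01226188 -0.03072919] r 0.01624116268804662 world [0.56412226 0.17223088 0.08512205] [196 215  16  15 177]
 pegtop rel socket 48 [0.06475012 0.04249646 0.04751451] mid [0.06411609 0.04280034 0.04849185] [0.01449333 0.014201   0.00844173]
 boss rel socket 67 [-0.0007166   0.04691206  0.01823139]
scene tall 1982 [ 0.23030096 -0.35848423  0.07510803] [ 0.46988312 -0.15664474  0.11997296]
 knobtop z~.096: mean [ 0.30082737 -0.25021496  0.09684498] minmax mid [ 0.35009204 -0.25508924  0.096499  ] [0.23958217 0.19600245 0.01698528]
 rack (0.3515896797180176, -0.25149840116500854) (0.23672622442245483, 0.1817905306816101) 0.03997766599059105 0.05417221038350319
 plane n [-0.49848266  0.04994467  0.86545974] tilt 30.06475664345269 yaw -0.09986013023067804 2036 2226
 plate rect (0.005354277789592743, -0.004196830093860626) (0.1325635313987732, 0.18961691856384277) 0.7696792483329773 yawcorr; world [0.56133595 0.20436798 0.08310081]
 socket [ 0.01478605 -0.03814707] r 0.014331094179263789 world [0.56607346 0.16977309 0.08782593] [420 298  16  11  95]
 pegtop rel socket 43 [0.0646683  0.04316944 0.04747625] mid [0.06309102 0.04282741 0.04706667] [0.01535278 0.01482093 0.00601405]
 boss rel socket 47 [0.00344712 0.04570711 0.01935386]
```

View pics/c.png

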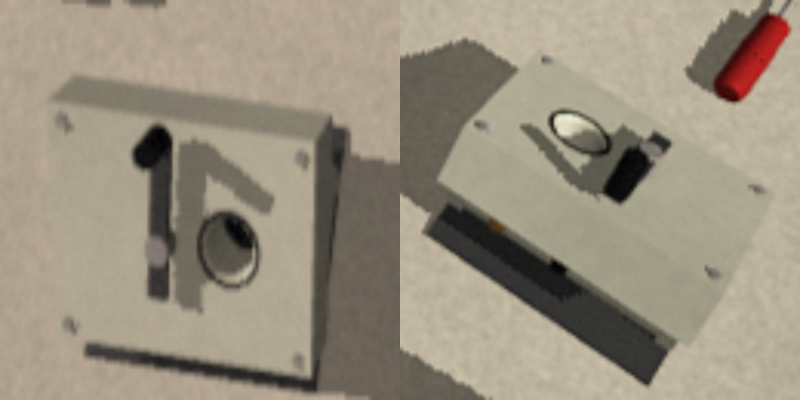

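The crop shows the round socket ringed dark, with the latch bar and peg pointing up the slope, so it is open. I redo the rack with a tighter region, and fit the socket's dark ring.

```bash
cat > m2.py <<'E'
from h import *
for n in('top','scene'):
    z=load(n);W=cloud(z);p=z['p'].astype(int)
    roi=(abs(W[...,0]-.34)<.09)&(abs(W[...,1]+.28)<.14)&(W[...,2]>.04)
    nl,lab,st,ce=cv2.connectedComponentsWithStats(roi.astype(np.uint8))
    i=min((i for i in range(1,nl) if st[i,4]>300),key=lambda i:np.linalg.norm(np.nanmean(W[lab==i],0)[:2]-[.34,-.28]))
    P=W[lab==i]; r=P[(P[:,2]<.056)&(P[:,2]>.048)]
    rc,sz,an=cv2.minAreaRect(r[:,:2].astype(np.float32)); print(n,'rack',rc,sz,an,np.median(r[:,2]))
    t=P[(P[:,2]>.090)]; print(' knobtop',len(t),np.median(t[:,2]),cv2.minEnclosingCircle(t[:,:2].astype(np.float32)),t.mean(0))
    f=P[(P[:,2]>.0565)&(P[:,2]<.064)]
    for s in (1,-1):
        g=f[(f[:,1]-rc[1])*s>0]; print(' flange',s,len(g),cv2.minEnclosingCircle(g[:,:2].astype(np.float32)))
    ci=z['k'];C=-z['R'].T@z['t'];print(C)
E
python3 m2.py
```

```text
top rack (0.25341150164604187, -0.2325650155544281) (0.1454898566007614, 0.0032715112902224064) 88.6705322265625 0.050156125083823236
 knobtop 2899 0.10545497466479833 ((0.2828156054019928, -0.252230167388916), 0.09976252168416977) [ 0.28721732 -0.25411593  0.10535452]
 flange 1 4 ((0.27072006464004517, -0.1580626517534256), 0.01106990035623312)
 flange -1 3 ((0.25159406661987305, -0.3070007562637329), 0.001626205863431096)
[ 0.42420188 -0.09937655  1.07805794]
scene rack (0.30046525597572327, -0.24787892401218414) (0.036326754838228226, 0.18725095689296722) 18.54071807861328 0.04925173242387847
 knobtop 1351 0.10642018118886543 ((0.2852061092853546, -0.2551823854446411), 0.10045762360095978) [ 0.29856049 -0.25161135  0.1062608 ]
 flange 1 7 ((0.27495819330215454, -0.16307464241981506), 0.017818577587604523)
 flange -1 0 ((0.0, 0.0), 0.0)
[1.03784419 0.20008754 0.95226385]
```

```bash
sed -i 's/W\[...,0\]-.34)<.09/W[...,0]-.46)<.10/; s/\[.34,-.28\]/[.46,-.27]/' m2.py; python3 - <<'E'
from h import *
W=cloud(load('top'))
for q in((398,270),(418,272),(379,264),(340,270)): print(q,W[q[1],q[0]])
E
python3 m2.py
```

```text
(398, 270) [ 0.47065561 -0.25601212  0.04977997]
(418, 272) [ 0.46538886 -0.29101096  0.09619764]
(379, 264) [ 0.48198858 -0.21215411  0.06585989]
(340, 270) [ 4.69551615e-01 -1.29080710e-01  2.96511363e-04]
top rack (0.4718695282936096, -0.25292131304740906) (0.17040221393108368, 0.08030731230974197) 75.04818725585938 0.05179685303274503
 knobtop 120 0.09512908909161294 ((0.46108901500701904, -0.2934715151786804), 0.012986610643565655) [ 0.46100465 -0.29300657  0.09518193]
 flange 1 373 ((0.4776431620121002, -0.22257563471794128), 0.046927548944950104)
 flange -1 245 ((0.4696597456932068, -0.29571738839149475), 0.042227957397699356)
[ 0.42420188 -0.09937655  1.07805794]
scene rack (0.4721830487251282, -0.25614485144615173) (0.1732170581817627, 0.0824817568063736) 74.81343841552734 0.053530967233612795
 knobtop 79 0.09743313457898148 ((0.46235087513923645, -0.29527541995048523), 0.013225552625954151) [ 0.46392422 -0.29480902  0.0968845 ]
 flange 1 303 ((0.480985164642334, -0.21507474780082703), 0.050838593393564224)
 flange -1 216 ((0.462867796421051, -0.2885363698005676), 0.052052754908800125)
[1.03784419 0.20008754 0.95226385]
```

Consistent: the rack measures 170×80 mm with its top at 52 mm, and the module axis is at (0.461, -0.294), with the knob top at 96 mm. Now I move above it.

Emit:
{"fn": "carry_out", "kwargs": {"motion": [16.6, -40.2, 0, 0, 0, -0.0792, 16.6, -40.2, 0, 0, 0, -0.0792, 16.6, -40.2, 0, 0, 0, -0.0792, 16.6, -40.2, 0, 0, 0, -0.0792, 16.6, -40.2, 0, 0, 0, -0.0792, 16.6, -40.2, 0, 0, 0, -0.0792, 16.6, -40.2, 0, 0, 0, -0.0792, 16.6, -40.2, 0, 0, 0, -0.0792, 16.6, -40.2, 0, 0, 0, -0.0792, 16.6, -40.2, 0, 0, 0, -0.0792], "grip": 0.65}}

```text
time: 1.1
tcp_pos: [0.2954, 0.1052, 0.2423]
tcp_rot: [0.0, 0.499, 0.867, 0.0]
ft_force: [1.1, 0.2, 0.4]
width: 0.055
gripper_force: 0.0
```

Emit:
{"fn": "carry_out", "kwargs": {"motion": [16.6, -40.2, 0, 0, 0, -0.0792, 16.6, -40.2, 0, 0, 0, -0.0792, 16.6, -40.2, 0, 0, 0, -0.0792, 16.6, -40.2, 0, 0, 0, -0.0792, 16.6, -40.2, 0, 0, 0, -0.0792, 16.6, -40.2, 0, 0, 0, -0.0792, 16.6, -40.2, 0, 0, 0, -0.0792, 16.6, -40.2, 0, 0, 0, -0.0792, 16.6, -40.2, 0, 0, 0, -0.0792, 16.6, -40.2, 0, 0, 0, -0.0792]}}

```text
time: 2.1
tcp_pos: [0.4616, -0.2968, 0.2419]
tcp_rot: [-0.0, 0.794, 0.607, -0.0]
ft_force: [0.3, 0.8, 0.3]
width: 0.0559
gripper_force: 0.0
```

```bash
cat >> h.py <<'E'
from scipy.spatial.transform import Rotation as Ro
def tool():
    s=manip.get_state(); R=Ro.from_quat(s['tcp_rot'],scalar_first=True).as_matrix(); return s,s['tcp_pos'],R
E
python3 - <<'E'
from h import *
np.set_printoptions(precision=4,suppress=True)
s,p,R=tool();print(s['time'],p,R,s['joint_pos'],s['ft_force'])
im,d=snap('wrist');cv2.imwrite('pics/w1.png',im[...,::-1])
W=cloud(load('wrist'))
m=(W[...,2]>.09)&(W[...,2]<.102)&(abs(W[...,0]-.46)<.05)&(abs(W[...,1]+.294)<.05)
t=W[m];print(m.sum(),t.mean(0),cv2.minEnclosingCircle(t[:,:2].astype(np.float32)))
E
```

```text
2.1 [ 0.4616 -0.2968  0.2419] [[ 0.2624  0.965  -0.0005]
 [ 0.965  -0.2624  0.0006]
 [ 0.0004 -0.0006 -1.    ]] [-0.785   0.3662  1.425   0.0001  1.3512 -0.5195] [0.2689 0.7548 0.2638]
860 [ 0.4631 -0.293   0.0959] ((0.4629341959953308, -0.29348957538604736), 0.013055672869086266)
```

Emit:
{"fn": "carry_out", "kwargs": {"motion": [0.2, 0.4, -30, 0, 0, 0, 0.2, 0.4, -40, 0, 0, 0, 0.2, 0.4, -40, 0, 0, 0, 0.2, 0.4, -30, 0, 0, 0, 0.2, 0.4, -24, 0, 0, 0, 0, 0, 0, 0, 0, 0, 0, 0, 0, 0, 0, 0]}}

```text
time: 2.85
tcp_pos: [0.4624, -0.2933, 0.0789]
tcp_rot: [0.0, 0.793, 0.609, -0.0]
ft_force: [-0.4, -0.3, 0.5]
width: 0.0555
gripper_force: 0.0
```

Emit:
{"fn": "carry_out", "kwargs": {"motion": [0, 0, 0, 0, 0, 0, 0, 0, 0, 0, 0, 0, 0, 0, 0, 0, 0, 0, 0, 0, 0, 0, 0, 0, 0, 0, 0, 0, 0, 0, 0, 0, 0, 0, 0, 0], "grip": 0}}

```text
time: 3.45
tcp_pos: [0.4627, -0.2937, 0.0799]
tcp_rot: [0.001, 0.793, 0.609, 0.0]
ft_force: [-0.9, -0.1, 6.4]
width: 0.0246
gripper_force: 58.7
```

Emit:
{"fn": "carry_out", "kwargs": {"motion": [0, 0, 10, 0, 0, 0, 0, 0, 25, 0, 0, 0, 0, 0, 40, 0, 0, 0, 0, 0, 40, 0, 0, 0, 0, 0, 40, 0, 0, 0, 0, 0, 20, 0, 0, 0, 2.9, 30, 0, 0, 0, 0.057, 2.9, 36, 0, 0, 0, 0.057, 2.9, 36, 0, 0, 0, 0.057]}}

```text
time: 4.35
tcp_pos: [0.4707, -0.19, 0.2541]
tcp_rot: [0.0, 0.738, 0.675, 0.0]
ft_force: [0.9, -0.3, -2.4]
width: 0.0243
gripper_force: 59.6
```

Emit:
{"fn": "carry_out", "kwargs": {"motion": [2.9, 37, 0, -0.005, -0.0521, 0, 2.9, 37, 0, -0.005, -0.0521, 0, 2.9, 37, 0, -0.005, -0.0521, 0, 2.9, 37, 0, -0.005, -0.0521, 0, 2.9, 37, 0, -0.005, -0.0521, 0, 2.9, 37, 0, -0.005, -0.0521, 0, 2.9, 37, 0, -0.005, -0.0521, 0, 2.9, 37, 0, -0.005, -0.0521, 0, 2.9, 37, 0, -0.005, -0.0521, 0, 2.9, 36, 0, -0.005, -0.0521, 0]}}

```text
time: 5.35
tcp_pos: [0.4995, 0.1794, 0.2543]
tcp_rot: [0.193, 0.713, 0.651, 0.175]
ft_force: [0.8, -0.9, -2.2]
width: 0.0242
gripper_force: 59.5
```

Emit:
{"fn": "carry_out", "kwargs": {"motion": [0, 0, 0, 0, 0, 0, 0, 0, 0, 0, 0, 0]}}

```text
time: 5.55
tcp_pos: [0.4995, 0.1783, 0.2537]
tcp_rot: [0.192, 0.713, 0.652, 0.173]
ft_force: [-0.2, -0.3, -1.2]
width: 0.0244
gripper_force: 59.6
```

```bash
python3 - <<'E'
from h import *
np.set_printoptions(precision=4,suppress=True)
s,p,R=tool();print(s['time'],p,R,s['joint_pos'],s['ft_force'])
ims=[]
for n in ('wrist','scene','top'):
    im,d=snap(n);ims.append(im[...,::-1])
o=np.hstack([cv2.resize(ims[0],(400,300)),cv2.resize(ims[1][180:420,300:620],(400,300))])
cv2.imwrite('pics/v2.png',o)
E
```

```text
5.55 [0.4995 0.1783 0.2537] [[ 0.0899  0.863   0.4972]
 [ 0.9959 -0.0766 -0.0472]
 [-0.0026  0.4994 -0.8664]] [ 0.1869  0.106   1.8133 -0.2101  0.7276  0.3981] [-0.1728 -0.3369 -1.2249]
```

View pics/v2.png

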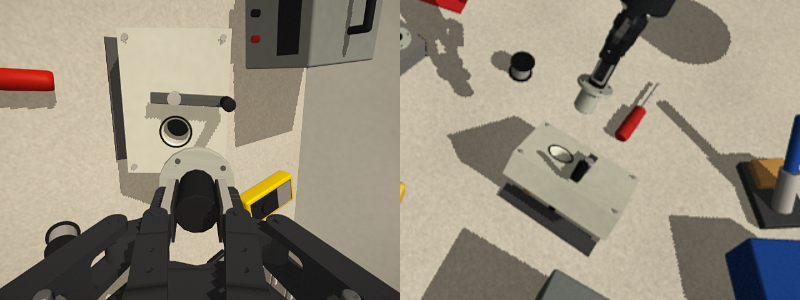

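The wrist view shows the module held straight in the jaws (flange around (315,270) in full-size pixels). The socket is clear at about (282,208) and the latch is still open. Next I measure both in this one camera.

```bash
cat > m3.py <<'E'
from h import *
np.set_printoptions(precision=4,suppress=True)
def plane(P,th,seed=0):
    rng=np.random.default_rng(seed);best=-1
    for _ in range(400):
        a=P[rng.choice(len(P),3,False)];n=np.cross(a[1]-a[0],a[2]-a[0]);n/=np.linalg.norm(n)+1e-12
        i=abs((P-a[0])@n)<th
        if i.sum()>best: best=i.sum();bi=i
    Q=P[bi];c=Q.mean(0);n=np.linalg.svd(Q-c,full_matrices=False)[2][2];return c,n*np.sign(n[2]),best
z=load('wrist');W=cloud(z);p=z['p'].astype(int);hi=p.max(-1)
m=(W[...,2]>.05)&(W[...,2]<.125)&(hi>110)&(abs(W[...,0]-.56)<.1)&(abs(W[...,1]-.2)<.1)
c,n,b=plane(W[m],.002);yaw=np.arctan2(-n[1],-n[0]);print('plate n',n,np.degrees(np.arccos(n[2])),'yaw',yaw,b,m.sum())
y=np.array([-np.sin(yaw),np.cos(yaw),0]);x=np.cross(y,n);A=np.array([x,y,n])
fx,fy,cx,cy=z['k'];v,u=np.mgrid[:480,:640]
D=np.stack([(u-cx)/fx,(v-cy)/fy,np.ones_like(u)],-1)@z['R'];C=-z['R'].T@z['t']
G=((C+D*(((c-C)@n)/(D@n))[...,None])-c)@A.T; L=(W-c)@A.T
S0=(np.array([.565,.171,.086])-c)@A.T
near=np.hypot(G[...,0]-S0[0],G[...,1]-S0[1])<.032
# hole edge: pixels below plane by >2.5mm
h=near&(L[...,2]<-.0025)
cn=max(cv2.findContours(h.astype(np.uint8),0,1)[0],key=len)[:,0];g=G[cn[:,1],cn[:,0],:2].astype(np.float32)
print('hole rim',cv2.minEnclosingCircle(g), cv2.fitEllipse(g))
dk=near&(hi<70)
cn=max(cv2.findContours(dk.astype(np.uint8),0,1)[0],key=len)[:,0];g=G[cn[:,1],cn[:,0],:2].astype(np.float32)
cc=cv2.fitEllipse(g);print('dark ring',cv2.minEnclosingCircle(g),cc)
S=c+x*cc[0][0]+y*cc[0][1];print('S',S)
for nm,lo,h_ in(('peg',.044,.054),('boss',.017,.022)):
    q=L[(L[...,2]>lo)&(L[...,2]<h_)&(np.hypot(L[...,0]-S0[0]-.02,L[...,1]-S0[1]-.045)<.075)&(L[...,1]>S0[1]+.03)]
    print(nm,len(q),np.median(q,0)-[*cc[0],0],cv2.minEnclosingCircle(q[:,:2].astype(np.float32)))
# flange in hand
s,tp,R=tool();T=(W-tp)@R
f=(abs(T[...,2]-.026)<.012)&(np.hypot(T[...,0],T[...,1])<.04)&(hi>90)
c2,n2,b=plane(T[f],.0015);print('flange tool n',n2*np.sign(-n2[2]),b,f.sum(),c2)
k=f&(abs((T-c2)@n2)<.003);q=T[k];cn=max(cv2.findContours(k.astype(np.uint8),0,1)[0],key=len)[:,0]
hull=cv2.convexHull(q[:,:2].astype(np.float32));print('flange circ',cv2.minEnclosingCircle(hull),'z',np.median(q[:,2]))
E
python3 m3.py
```

```text
plate n [-0.4982  0.0494  0.8657] 30.040127092993625 yaw -0.09877666803585465 30204 31657
hole rim ((0.0032240089494735003, -0.052689772099256516), 0.01888088509440422) ((0.003313197288662195, -0.052437324076890945), (0.0347231961786747, 0.0352373942732811), 105.28002166748047)
dark ring ((0.0028585209511220455, -0.053510136902332306), 0.022459005936980247) ((0.002855968661606312, -0.05342865735292435), (0.043753087520599365, 0.04403437674045563), 113.53973388671875)
S [0.5639 0.1729 0.0845]
peg 406 [0.0648 0.0438 0.0484] ((0.06774036586284637, -0.010395174846053123), 0.007947574369609356)
boss 452 [0.0011 0.0466 0.0189] ((0.025092530995607376, -0.004955475218594074), 0.04699670895934105)
flange tool n [-0.0009 -0.0004 -1.    ] 4158 4470 [ 0.0158 -0.0006  0.0213]
flange circ ((0.0014338241890072823, -0.0004232762730680406), 0.028144629672169685) z 0.02129920408937322
```

Emit:
{"fn": "carry_out", "kwargs": {"motion": [4, -0.5, -16, 0, 0, 0, 5, -0.6, -20, 0, 0, 0, 5, -0.6, -20, 0, 0, 0, 5, -0.6, -20, 0, 0, 0, 4, -0.4, -16, 0, 0, 0, 1.8, -0.2, -8.6, 0, 0, 0, 0, 0, 0, 0, 0, 0, 0, 0, 0, 0, 0, 0]}}

```text
time: 6.5
tcp_pos: [0.5251, 0.1746, 0.1535]
tcp_rot: [0.192, 0.714, 0.651, 0.174]
ft_force: [-0.5, 0.4, -1.2]
width: 0.0246
gripper_force: 59.6
```

```bash
python3 - <<'E'
from h import *
snap('wrist');snap('scene')
o=np.hstack([load('wrist')['p'],load('scene')['p'][240:400,340:553].repeat(3,0).repeat(3,1)[:480,:639]])[...,::-1]
cv2.imwrite('pics/v3.png',cv2.resize(o,(800,300)))
E
python3 m3.py
```

```text
plate n [-0.4982  0.0496  0.8657] 30.04140984904733 yaw -0.09917669491096726 61824 64095
hole rim ((2.0908191800117493e-06, -0.05485529452562332), 0.016821138560771942) ((-0.000205592077691108, -0.048675794154405594), (0.01368754357099533, 0.03340015560388565), 93.48802947998047)
dark ring ((1.5599653124809265e-05, -0.05800795927643776), 0.022282378748059273) ((0.0001186748850159347, -0.06128961592912674), (0.043742284178733826, 0.04537053778767586), 179.21253967285156)
S [0.5637 0.1718 0.0845]
peg 1038 [0.064  0.045  0.0483] ((0.0648355633020401, -0.016589421778917313), 0.00810159370303154)
boss 1046 [0.0008 0.0477 0.0189] ((0.01938813365995884, -0.00809689424932003), 0.04795362800359726)
flange tool n [ 0.0019 -0.0009 -1.    ] 4164 4463 [0.0141 0.     0.022 ]
flange circ ((0.0009048661449924111, -0.00017763275536708534), 0.027741869911551476) z 0.02204737268604587
```

View pics/v3.png

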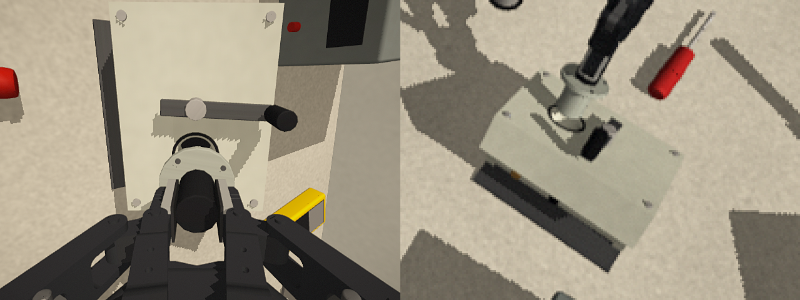

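The scene view shows the shank just above the socket mouth and lined up with it. After a small correction I insert along the normal.

Emit:
{"fn": "carry_out", "kwargs": {"motion": [-1.0, 1.2, 0, 0, 0, 0, 3.0, -0.3, -5.2, 0, 0, 0, 3.0, -0.3, -5.2, 0, 0, 0, 3.0, -0.3, -5.2, 0, 0, 0, 3.0, -0.3, -5.2, 0, 0, 0, 0, 0, 0, 0, 0, 0]}}

```text
time: 7.2
tcp_pos: [0.536, 0.1748, 0.131]
tcp_rot: [0.192, 0.714, 0.651, 0.173]
ft_force: [1.1, 0.3, -2.0]
width: 0.0243
gripper_force: 59.5
```

Emit:
{"fn": "carry_out", "kwargs": {"motion": [2.5, -0.2, -4.3, 0, 0, 0, 2.5, -0.2, -4.3, 0, 0, 0, 2.5, -0.2, -4.3, 0, 0, 0, 0, 0, 0, 0, 0, 0]}}

```text
time: 7.6
tcp_pos: [0.5433, 0.1742, 0.1183]
tcp_rot: [0.192, 0.713, 0.651, 0.173]
ft_force: [-1.0, 0.0, -1.4]
width: 0.0241
gripper_force: 59.5
```

Emit:
{"fn": "carry_out", "kwargs": {"motion": [2.5, -0.2, -4.3, 0, 0, 0, 2.5, -0.2, -4.3, 0, 0, 0, 1.5, -0.1, -2.6, 0, 0, 0, 0.5, 0, -0.9, 0, 0, 0, 0, 0, 0, 0, 0, 0]}}

```text
time: 8.1
tcp_pos: [0.5495, 0.1739, 0.1081]
tcp_rot: [0.192, 0.713, 0.651, 0.173]
ft_force: [-21.5, -2.5, 21.0]
width: 0.0245
gripper_force: 63.2
```

Emit:
{"fn": "carry_out", "kwargs": {"motion": [0.3, 0, -0.8, 0, 0, 0, 0, 0, 0, 0, 0, 0, 0, 0, 0, 0, 0, 0]}}

```text
time: 8.4
tcp_pos: [0.5495, 0.1739, 0.108]
tcp_rot: [0.192, 0.713, 0.651, 0.173]
ft_force: [-30.4, -3.8, 32.1]
width: 0.0246
gripper_force: 64.7
```

```bash
python3 - <<'E'
from h import *
snap('wrist')
E
cat >> m3.py <<'E'
q=W[k];print('flange top height over plate',np.percentile((q-c)@n,[5,50,95]))
print('flange centre rel boss: ',((tp+R@np.array([*cv2.minEnclosingCircle(hull)[0],np.median(T[k][:,2])])-c)@A.T)[:2]-np.median(L[(L[...,2]>.017)&(L[...,2]<.022)&(np.hypot(L[...,0]-S0[0],L[...,1]-S0[1]-.046)<.012)],0)[:2])
E
python3 m3.py | grep -E "plate|flange|boss"
```

```text
plate n [-0.4984  0.0494  0.8656] 30.053305624566104 yaw -0.09890174572325261 91775 99353Traceback (most recent call last):
  File "m3.py", line 21, in <module>
    cn=max(cv2.findContours(h.astype(np.uint8),0,1)[0],key=len)[:,0];g=G[cn[:,1],cn[:,0],:2].astype(np.float32)
       ~~~^^^^^^^^^^^^^^^^^^^^^^^^^^^^^^^^^^^^^^^^^^^^^^^^^^^^^
ValueError: max() iterable argument is empty
```

```bash
sed -e '/^# hole edge/,/^S=c/d' -e '/^for nm/,/print(nm/d' m3.py > m4.py; python3 m4.py
```

```text
plate n [-0.4984  0.0494  0.8656] 30.053305624566104 yaw -0.09890174572325261 91775 99353
flange tool n [ 0.0008 -0.001  -1.    ] 6528 10962 [ 0.0166 -0.0005  0.0275]
flange circ ((5.701188638340682e-05, 2.1878535335417837e-05), 0.04006803035736084) z 0.027518721037721516
flange top height over plate [-0.001   0.      0.0011]
flange centre rel boss:  [-0.0005 -0.047 ]
```

```bash
cat >> m4.py <<'E'
r=np.hypot(T[...,0]-.001,T[...,1]); q=L[(r<.026)&(r>.016)&(L[...,2]>.002)&(L[...,2]<.0125)&(hi>90)]
print(len(q),np.percentile(q[:,2],[5,25,50,75,95]))
B=np.c_[q[:,:2]-q[:,:2].mean(0),np.ones(len(q))];print(np.linalg.lstsq(B,q[:,2],rcond=None)[0])
E
python3 m4.py|tail -2
```

```text
2931 [0.005  0.0056 0.006  0.0063 0.0069]
[-0.0011 -0.      0.006 ]
```

The flange top is 6.0 mm above the plate and parallel to it, so the module is home. I release, retreat and go to the peg.

Emit:
{"fn": "carry_out", "kwargs": {"motion": [0, 0, 0, 0, 0, 0, 0, 0, 0, 0, 0, 0, 0, 0, 0, 0, 0, 0, 0, 0, 0, 0, 0, 0, -5, 0.5, 8.7, 0, 0, 0, -10, 1, 17.3, 0, 0, 0, -10, 1, 17.3, 0, 0, 0, -10, 1, 17.3, 0, 0, 0], "grip": 0.6}}

```text
time: 9.25
tcp_pos: [0.5149, 0.1774, 0.1678]
tcp_rot: [0.192, 0.713, 0.651, 0.174]
ft_force: [-0.1, -0.7, -0.3]
width: 0.0512
gripper_force: 0.0
```

Emit:
{"fn": "carry_out", "kwargs": {"motion": [10, 6.2, 5.4, 0.0652, -0.0065, -0.1133, 10, 6.2, 5.4, 0.0652, -0.0065, -0.1133, 10, 6.2, 5.4, 0.0652, -0.0065, -0.1133, 10, 6.2, 5.4, 0.0652, -0.0065, -0.1133, 10, 6.2, 5.4, 0.0652, -0.0065, -0.1133, 10, 6.2, 5.4, 0.0652, -0.0065, -0.1133, 0, 0, 0, 0, 0, 0, 0, 0, 0, 0, 0, 0], "grip": 0.45}}

```text
time: 10.05
tcp_pos: [0.575, 0.2145, 0.199]
tcp_rot: [0.112, 0.908, 0.33, 0.234]
ft_force: [0.5, -0.2, -0.7]
width: 0.0385
gripper_force: 0.0
```

```bash
cat > m5.py <<'E'
from h import *
np.set_printoptions(precision=4,suppress=True)
s,tp,R=tool();snap('wrist');snap('scene');snap('top')
S=np.array([.5638,.1733,.0845]);yw=-.0989;n=np.array([-.5*np.cos(yw),-.5*np.sin(yw),.866]);y=np.array([-np.sin(yw),np.cos(yw),0]);x=np.cross(y,n);A=np.array([x,y,n])
print('tool in plate',A@(tp-S),'axes',A@R,s['joint_pos'],s['ft_force'],s['width'])
for nm in('wrist','scene','top'):
    z=load(nm);L=(cloud(z)-S)@A.T;hi=z['p'].max(-1)
    for a,lo,h,rr in(('peg',.044,.0535,(.02,.046,.09)),('flange',.003,.009,(0,0,.03)),('knob',.041,.047,(0,0,.02))):
        k=(L[...,2]>lo)&(L[...,2]<h)&(np.hypot(L[...,0]-rr[0],L[...,1]-rr[1])<rr[2])&((hi<90) if a=='peg' else True)&((np.hypot(L[...,0],L[...,1])>.03) if a=='peg' else True)
        q=L[k]
        if len(q)>5: print(nm,a,len(q),np.median(q,0),np.ptp(q,0))
E
python3 m5.py; python3 -c "
from h import *
o=np.hstack([load('wrist')['p'],load('scene')['p'][240:400,340:553].repeat(3,0).repeat(3,1)[:480,:639]])[...,::-1]
cv2.imwrite('pics/v4.png',cv2.resize(o,(800,300)))"
```

```text
tool in plate [0.0634 0.0421 0.0956] axes [[ 0.6991  0.715   0.0009]
 [ 0.715  -0.6991  0.0017]
 [ 0.0018 -0.0006 -1.    ]] [ 0.2311  0.3472  1.6605 -0.2686  0.6501  1.2779] [ 0.478  -0.2126 -0.7114] 0.038520520367529745
wrist peg 696 [0.0658 0.0435 0.0482] [0.0159 0.0156 0.0064]
wrist flange 2307 [0.0122 0.0034 0.0058] [0.0552 0.0548 0.006 ]
wrist knob 1278 [ 0.001  -0.0002  0.0438] [0.0256 0.0257 0.0048]
scene peg 48 [0.069  0.0402 0.0492] [0.0181 0.015  0.0078]
scene flange 200 [0.0113 0.0011 0.0071] [0.0537 0.0533 0.0059]
scene knob 78 [ 0.0034 -0.0047  0.0451] [0.0267 0.0251 0.0055]
top peg 8 [0.0681 0.0366 0.046 ] [0.0071 0.0087 0.0057]
top flange 289 [ 0.0064 -0.0073  0.006 ] [0.057  0.0583 0.0059]
top knob 103 [-0.0009 -0.0014  0.0441] [0.0242 0.0254 0.0059]
```

View pics/v4.png

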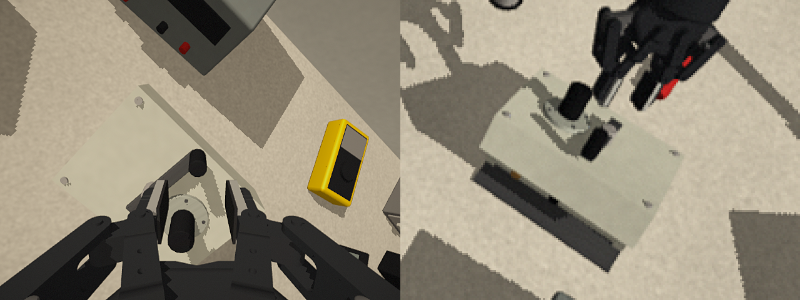

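The module sits flush in the socket. The peg is between and just ahead of the open jaws, at plate position (65, 43) mm. I lower the jaws around it.

Emit:
{"fn": "carry_out", "kwargs": {"motion": [8.1, -0.5, -13.1, 0, 0, 0, 8.1, -0.5, -13.1, 0, 0, 0, 8.1, -0.5, -13.1, 0, 0, 0, 8.1, -0.5, -13.1, 0, 0, 0, 0, 0, 0, 0, 0, 0]}}

```text
time: 10.7
tcp_pos: [0.6075, 0.212, 0.1447]
tcp_rot: [0.111, 0.908, 0.329, 0.233]
ft_force: [0.5, -0.5, 0.3]
width: 0.0384
gripper_force: 0.0
```

```bash
cat > arc.py <<'E'
from h import *
np.set_printoptions(precision=1,suppress=True)
yw=-.0989;n=np.array([-.5*np.cos(yw),-.5*np.sin(yw),.866]);y=np.array([-np.sin(yw),np.cos(yw),0]);x=np.cross(y,n)
# trailing pad must lead by slack: centre path shifted along +chord; radius 65 about pivot (0,46), from q=1.6 to -0.1
q=np.linspace(1.6,0,15);P=np.c_[65*np.sin(q),65*np.cos(q)];P[1:]+=np.array([-1,1])/2**.5*np.linspace(0,12,15)[1:,None]
d=np.diff(P,axis=0);print(d[:,:1]*x+d[:,1:]*y)
E
python3 arc.py
```

```text
[[ 0.1  8.1 -0.4]
 [-0.6  8.1 -0.8]
 [-1.4  8.  -1.2]
 [-2.1  7.8 -1.6]
 [-2.8  7.5 -2. ]
 [-3.5  7.1 -2.4]
 [-4.1  6.7 -2.7]
 [-4.7  6.1 -3. ]
 [-5.2  5.5 -3.3]
 [-5.7  4.8 -3.5]
 [-6.1  4.1 -3.7]
 [-6.4  3.3 -3.9]
 [-6.6  2.5 -4. ]
 [-6.8  1.7 -4. ]]
```

Emit:
{"fn": "carry_out", "kwargs": {"motion": [0, 0, 0, 0, 0, 0, 0, 8, -0.4, 0, 0, 0, -0.6, 8, -0.8, 0, 0, 0, -1.4, 8, -1.2, 0, 0, 0, -2.1, 7.8, -1.6, 0, 0, 0, -2.8, 7.5, -2, 0, 0, 0, -3.5, 7, -2.4, 0, 0, 0, -4, 6.5, -2.7, 0, 0, 0, -4.5, 5.7, -2.9, 0, 0, 0], "grip": 0.3}}

```text
time: 11.6
tcp_pos: [0.5884, 0.2716, 0.1323]
tcp_rot: [0.111, 0.908, 0.329, 0.234]
ft_force: [1.8, -1.3, 1.3]
width: 0.0256
gripper_force: 0.7
```

Emit:
{"fn": "carry_out", "kwargs": {"motion": [-5, 5, -3.2, 0, 0, 0, -5.4, 4.2, -3.4, 0, 0, 0, -5.7, 3.4, -3.5, 0, 0, 0, -6, 2.6, -3.6, 0, 0, 0, -6, 1.8, -3.6, 0, 0, 0, 0, 0, 0, 0, 0, 0]}}

```text
time: 12.2
tcp_pos: [0.5599, 0.2881, 0.1145]
tcp_rot: [0.111, 0.908, 0.329, 0.234]
ft_force: [-0.9, 0.4, -0.3]
width: 0.0255
gripper_force: 0.0
```

```bash
python3 m5.py
```

```text
tool in plate [0.0018 0.1139 0.0337] axes [[ 0.7012  0.7129 -0.0003]
 [ 0.7129 -0.7012  0.0012]
 [ 0.0006 -0.0011 -1.    ]] [ 0.3792  0.5086  1.6683 -0.4627  0.5384  1.6035] [-0.8535  0.4419 -0.3171] 0.02552971509947357
wrist peg 2061 [0.0065 0.1115 0.0483] [0.04   0.0346 0.0095]
wrist flange 597 [-0.0163  0.0019  0.006 ] [0.0364 0.0362 0.0044]
scene peg 88 [0.0096 0.1123 0.0494] [0.0396 0.04   0.0093]
scene flange 179 [ 0.0129 -0.0016  0.0073] [0.0546 0.0523 0.0058]
scene knob 76 [ 0.0044 -0.0044  0.045 ] [0.0264 0.0239 0.0055]
top flange 250 [ 0.0078 -0.0094  0.0063] [0.0551 0.0543 0.0059]
top knob 105 [-0.0012 -0.0019  0.044 ] [0.0259 0.026  0.0057]
```

The peg is about 6 mm short of its stop. I push down the slope until it resists.

Emit:
{"fn": "carry_out", "kwargs": {"motion": [-2.6, 0.3, -1.5, 0, 0, 0, -2.6, 0.3, -1.5, 0, 0, 0, -2.6, 0.3, -1.5, 0, 0, 0, 0, 0, 0, 0, 0, 0]}}

```text
time: 12.75
tcp_pos: [0.5546, 0.2887, 0.1119]
tcp_rot: [0.112, 0.908, 0.329, 0.236]
ft_force: [8.0, -2.9, 0.2]
width: 0.0257
gripper_force: 3.5
```

It is on its stop, with 8 N of resistance. I ease off, open a little, and withdraw along the normal.

Emit:
{"fn": "carry_out", "kwargs": {"motion": [3.5, -0.3, 2, 0, 0, 0, 0, 0, 0, 0, 0, 0, 0, 0, 0, 0, 0, 0, -5, 0.5, 8.7, 0, 0, 0, -8, 0.8, 13.9, 0, 0, 0, -10, 1, 17.3, 0, 0, 0, -10, 1, 17.3, 0, 0, 0, -10, 1, 17.3, 0, 0, 0, 0, 0, 0, 0, 0, 0], "grip": 0.4}}

```text
time: 13.65
tcp_pos: [0.5134, 0.2938, 0.1902]
tcp_rot: [0.111, 0.908, 0.329, 0.237]
ft_force: [0.3, -0.2, 0.0]
width: 0.034
gripper_force: 0.0
```

```bash
python3 m5.py; python3 -c "
from h import *
o=np.hstack([load('wrist')['p'],load('scene')['p'][240:400,340:553].repeat(3,0).repeat(3,1)[:480,:639]])[...,::-1]
cv2.imwrite('pics/v5.png',cv2.resize(o,(800,300)))"
```

```text
tool in plate [-0.0009  0.1149  0.1226] axes [[ 0.7018  0.7124  0.005 ]
 [ 0.7124 -0.7018  0.0043]
 [ 0.0065  0.0005 -1.    ]] [ 0.4258  0.3361  1.7037 -0.4105  0.6736  1.5688] [ 0.3204 -0.1577  0.0207] 0.033978846929512294
wrist peg 547 [0.001  0.1116 0.0483] [0.0152 0.0156 0.0068]
wrist flange 1161 [0.0165 0.0042 0.006 ] [0.0343 0.0491 0.006 ]
wrist knob 39 [0.0084 0.0078 0.0424] [0.0057 0.006  0.0038]
scene peg 39 [0.0047 0.1082 0.0494] [0.0149 0.0143 0.0076]
scene flange 178 [ 0.0131 -0.0025  0.0072] [0.051  0.0561 0.006 ]
scene knob 75 [ 0.0036 -0.0043  0.0454] [0.0253 0.0249 0.0058]
top peg 37 [0.0009 0.1093 0.0482] [0.0117 0.0141 0.0093]
top flange 272 [ 0.0082 -0.0098  0.006 ] [0.0555 0.0532 0.0059]
top knob 102 [-0.0006 -0.0017  0.0439] [0.0247 0.0256 0.0058]
```

View pics/v5.png

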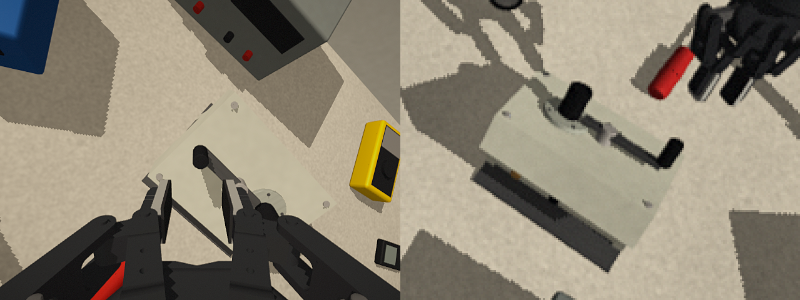

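Seen in both views, the latch lies across the flange with its peg at the stop (angle about 0.02 rad). The flange is flush, the gripper is clear, and I hand in.

```bash
python3 -c "
from plant import manip
print(manip.finish_job())"
```

```text
the job is handed in; nothing more can be done
None
```

The job is handed in, though the hand-in gave no verdict back: at the last look the module was flush in the white jig's socket, the latch was at its stop across the flange, and the gripper was clear, about 14 s into the 54 s allowed.

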